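Put the large screwdriver away and lower the heavy case lid

ROBOT

A 6-joint arm with a two-finger parallel gripper is mounted at the origin on a cart in front of the work surface, level with it; the furniture and walls round the work are solid. World frame = base frame: x ahead of the robot, y to its left, z up, the work surface at z = 0. Lengths are in m, angles in rad, forces in N, time in s.
With the tool pointing down it reaches from about 0.375 to 0.9 m from the base axis. Payload 3.1 kg.
Tool frame: the origin (TCP) lies at the centre of the arm's flange, where the gripper is bolted on; the fingertips stand 173 mm ahead of it and the grasp point (between the pads) lies 155 mm ahead of it (tip_extent is the distance from the TCP to the fingertips, in m); z points along the fingers, y is the direction in which the jaws open and shut (so a half turn about z gives the same grasp; the last joint's range is limited). The gripper opens to 85 mm and grips with 20 to 120 N. Pads are 22 mm wide; open, the fingers measure 114 mm over their backs; the gripper's body (76 mm by 85 mm) begins 54 mm behind the grasp point. The pads swing forward as they close: fully open they stand 13 mm farther back than shut.
Start: joints at [-1.329, 0.527, 1.433, -0, 1.181, -0.178], TCP at [0.255, -0.57, 0.405] pointing down, gripper open.
Joint ranges: [-3.08, 3.08], [-0.75, 2.2], [0.22, 2.44], [-1.43, 4.57], [0, 2.65], [-2.85, 2.85]. Speed limits (rad/s): [2.79, 2.79, 3.14, 3.14, 3.14, 3.14].

INTERFACE

Orientations are given as a unit quaternion [x, y, z, w].
In Python, from station import sense, snapshot, sign_off, tip_extent gives the robot as it stands. The module is installed in compiled form; this text tells all that it offers.
- The arm moves only by the tool servo_tool, never from a script. Its argument "rows" is a list of rows, each a list of 3 entries, a list of its own where there are three numbers: the shift along the tool's x, y, z in mm, then the turn about the tool's z in degrees, then the opening, from -1 (shut) to 1 (fully open), so that 0 is half open. A call has 1 to 8 rows; each row is the pose to reach, as a shift and turn from the pose measured when the call began, along the tool's axes at that moment; what a row does not reach only later rows make up. A row lasts 1/10 s, in which the tool goes at most 50 mm and 8.59 degrees, less where a joint would pass 70% of its speed; a pose out of reach is approached as far as the arm can. A call with a gripper value outside its range is refused whole. The fingers move at their own pace and stop on an object; "force" is the grip in N (left out, the last holds). Time passes only in rows, so rows that repeat a pose let the fingers close. It gives the time, the measured TCP pose, the force and the opening at its end, in the units of the state.
- sense(): the state, without advancing time (a new reading comes with each control period).
- snapshot(name): name is "side" or "top" or "wrist"; returns a dict with "image" (400x640x3 uint8, blue, green, red), "z_map" (400x640 float32, m along the optical axis (not along the pixel's ray), 0 where there is no reading), "vertical_fov" (degrees; the focal length in pixels is half the picture's height over the tangent of half this angle, whatever the lens; pixels are square), "cx", "cy" (the principal point, pixels), "cam_to_world" (4x4, takes a point from camera to world coordinates). Camera axes: x right, y down, z forward; pixel columns grow to the right and rows downward; lengths in m; the calibration is good to about 2 mm. A picture is of the moment at which its call begins.
- sign_off(): hands the job in, once; it reports no verdict.
The state is a dict: "t": time; "q": joint angles; "qd": joint speeds; "tau": joint torques, N m; "tcp_pos": TCP position; "tool_rot": TCP orientation; "force": force on the tool from outside, world axes, zero at the start; "ft_torque": the same for the moment, N m; "finger_gap": opening from 0.0 (shut) to 1.0 (fully open).
Only numpy, scipy, OpenCV 4.12 (cv2) and the standard library are available. Lean on these libraries where they do the work, as an engineer would, in place of code of your own. Each camera call takes 0.05 s, during which the arm holds its last target. There are 200 camera calls.

TASK

Put the larger of the two screwdrivers back in the steel tool case, lying flat in the wide front bay. Then close the case fully by lowering its heavy lid gently: do not let it drop or slam. Leave the smaller screwdriver, the roll of tape and the beaker where they are.

Things in the scene. Friction and masses are not known exactly. Their poses are not given: they have to be found in the camera images.
- tool_case: Grey sheet-steel tool case, fixed: 150 (x) x 260 (y) x 56 mm high, walls and floor 4 mm, open on top. Origin at the centre of its underside; +x points away from the robot to the hinge side (turned up to 0.2 rad), y along its length. A divider 4 mm thick, its top 20 mm above the underside, runs along y at x = +30 mm; in the narrow bay behind it lies a spanner (fixed).
- front_bay (a point): Centre of the floor of the empty front bay (the case's x -71 to +28 mm, y -126 to +126 mm: 99 x 252 mm), 4 mm above the case's underside, 21.5 mm in front of the case's centre; axes as the case's.
- lid (a joint): Lid angle, rad: 0 = closed, level on the rim; grows as it opens; 1.57 = upright; stop at 1.95. Starts at 1.62 to 1.80. Steel plate 154 x 260 x 10 mm, 0.68 to 0.96 kg, hinge friction about 0.25 N m: it stays where left while steeper than about 1.25 rad, but below about 1.05 rad it falls shut hard (3 to 5 rad/s) unless held back.
- lid_hinge (a point): Middle of the lid's hinge line, 79 mm behind the case's centre and 58 mm above its underside; axes as the case's, the line runs along y. At lid angle q the axis of the handle bar lies at x = -200 cos q + 3 sin q, z = 200 sin q + 3 cos q (mm) from here.
- lid_handle (a point): Middle of the handle bar on the lid's front edge, on the bar's axis; turns with the lid. Round bar 12 mm thick, straight for 98 mm parallel to the hinge line, an arm at each end, 38 mm gap to the lid's edge: a finger fits through and the bar can turn between two finger pads. Lid upright: bar on top, 258 mm above the table; closed: in front of the case, 61 mm above the table.
- screwdriver_big: Larger screwdriver, 199 mm long, 0.11 kg, lying on the table left or right of the case, blade roughly away from the robot. Origin at mid-length on the underside, z up; its +y points to the handle end. Handle 30 mm wide, 26 mm high, from y = +20 to +100 mm; shaft 6 mm thick, from y = 0 to -99 mm, its axis 13 mm above the underside.
- big_handle (a point): Point on the axis in the handle of the larger screwdriver, 60 mm from its middle (13 mm above the underside): a good place to grip across the handle. Axes as the screwdriver's.
- big_tip (a point): Point on the shaft of the larger screwdriver near the blade, 90 mm from its middle on the other side. Axes as the screwdriver's.
- screwdriver_small: The smaller screwdriver, 154 mm long, handle 25 mm wide, lying on the other side of the case; leave it. Origin and axes as the larger one's.
- tape_roll: Roll of tape, 94 mm across, 25 mm high, lying flat to the right at the back; leave it. Origin at the centre of its underside.
- beaker: Clear plastic beaker, 63 mm across, 70 mm high, right of the case near the drawer organiser; leave it. Origin at the centre of its underside.
Not all that is in view belongs to the job. Leave any blue look-alike of the screwdriver_big alone.

How it is judged:
On the way:
1. the larger screwdriver lies released in the front bay while the lid is still open (x of big_handle in the frame of tool_case between -0.073 and 0.029 m and y of big_handle in the frame of tool_case between -0.127 and 0.127 m and z of big_handle in the frame of tool_case between 0 and 0.03 m and x of big_tip in the frame of tool_case between -0.073 and 0.029 m and y of big_tip in the frame of tool_case between -0.127 and 0.127 m and z of big_tip in the frame of tool_case between 0 and 0.03 m and contact force between the fingers and screwdriver_big below 0.1 N and value of joint lid above 0.8 rad), for 0.2 s.
At the end, for the whole second after the job is handed in: The lid is fully closed (within 0.03 rad, about 5 mm at its front edge) and still, and the larger screwdriver lies flat and at rest inside the front bay (points on its handle and near its blade between the bay's walls, with the axis less than 30 mm above the case's underside) (value of joint lid below 0.03 rad and velocity of joint lid between -0.05 and 0.05 rad/s and x of big_handle in the frame of tool_case between -0.073 and 0.029 m and y of big_handle in the frame of tool_case between -0.127 and 0.127 m and z of big_handle in the frame of tool_case between 0 and 0.03 m and x of big_tip in the frame of tool_case between -0.073 and 0.029 m and y of big_tip in the frame of tool_case between -0.127 and 0.127 m and z of big_tip in the frame of tool_case between 0 and 0.03 m and linear speed of screwdriver_big below 0.02 m/s); the robot touches nothing.
It fails at once if the lid drops or slams (it closes faster than 2.5 rad/s, about 0.4 m/s at its front edge) (velocity of joint lid below -2.5 rad/s).
It fails at once if the smaller screwdriver, the roll of tape or the beaker is moved by more than 40 mm (distance of any of screwdriver_small, tape_roll, beaker from where it was at the start of the episode above 0.04 m).
It also fails if it takes over 58 s, if anything falls off the work surface, if the arm or the gripper's body presses on something with over 40 N, if the wrist force passes 120 N, or if a joint passes its speed limit or range.

## Working session

There is one attempt and no reset: what is moved stays moved. The work goes in short steps, Python scripts to look and compute and a tool call to move; the robot and the scene stay as the last step left them, time stands still between calls to the robot, and variables do not carry over. Pictures are saved under pics/ and viewed, about 8 in all and at most 12, crops included, and the job is handed in when it is done.

Besides the shell and the picture viewer there is one more tool, called after "Emit:" as name(argument=value, ...), one argument or row to a line, values as JSON. servo_tool: Moves the arm, as the interface text tells. Its arguments: {"type":"object","properties":{"rows":{"type":"array"},"force":{"type":"number"}},"required":["rows"]}

```bash
mkdir -p pics
cat > h.py <<'E'
import numpy as np, cv2
from station import sense, snapshot, sign_off, tip_extent
def save(name,fn):
    s=snapshot(name); cv2.imwrite('pics/'+fn,s['image']); np.savez('pics/'+fn[:-4]+'.npz',**s); return s
def f(s): return s['image'].shape[0]/2/np.tan(np.radians(s['vertical_fov'])/2)
def pts(s):
    z=s['z_map']; v,u=np.indices(z.shape); F=f(s)
    P=np.stack([(u-s['cx'])/F*z,(v-s['cy'])/F*z,z],-1)
    return P@s['cam_to_world'][:3,:3].T+s['cam_to_world'][:3,3]
def ray(s,u,v,h):
    T=s['cam_to_world'];d=T[:3,:3]@np.array([(u-s['cx'])/f(s),(v-s['cy'])/f(s),1.]);o=T[:3,3]
    return o+d*(h-o[2])/d[2]
E
python3 - <<'E'
from h import *
for n in('top','side'):
    s=save(n,n+'1.png'); print(n,s['vertical_fov'],s['cam_to_world'].round(3).tolist())
print(sense(), tip_extent)
E
```

```text
top 50.74107821120927 [[-0.024, -0.996, 0.083, 0.456], [-1.0, 0.024, 0.002, 0.012], [-0.004, -0.083, -0.997, 1.265], [0.0, 0.0, 0.0, 1.0]]
side 42.530022225555584 [[1.0, 0.021, -0.022, 0.611], [0.029, -0.855, 0.518, -0.78], [-0.008, -0.518, -0.855, 1.364], [0.0, 0.0, 0.0, 1.0]]
{'t': 0.1, 'q': array([-1.32849188e+00,  5.28394145e-01,  1.43376694e+00, -2.16468901e-05,
        1.18140695e+00, -1.78479926e-01]), 'qd': array([ 2.60637833e-04, -2.98509529e-03, -1.10187730e-03,  1.12835993e-03,
       -4.75482173e-05, -9.66928458e-04]), 'tau': array([-2.88007404e-04, -4.43305421e+01, -1.78585929e+01, -2.28366985e-04,
        3.87013119e-03,  1.17532642e-05]), 'tcp_pos': array([ 0.25525953, -0.57016354,  0.40382057]), 'tool_rot': array([ 9.77947747e-01,  2.08847380e-01, -4.15182077e-05, -9.86870365e-04]), 'force': array([ 0.13471749, -0.27998287, -0.69457769]), 'ft_torque': array([-0.00595826,  0.0165883 , -0.08002559]), 'finger_gap': 0.9994305604276876} 0.1734
```

View pics/top1.png

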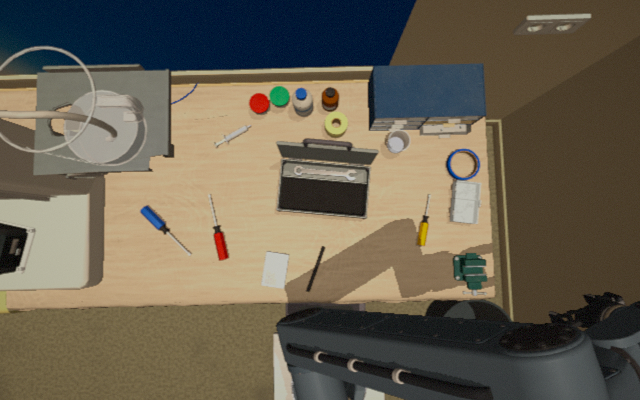

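View pics/side1.png

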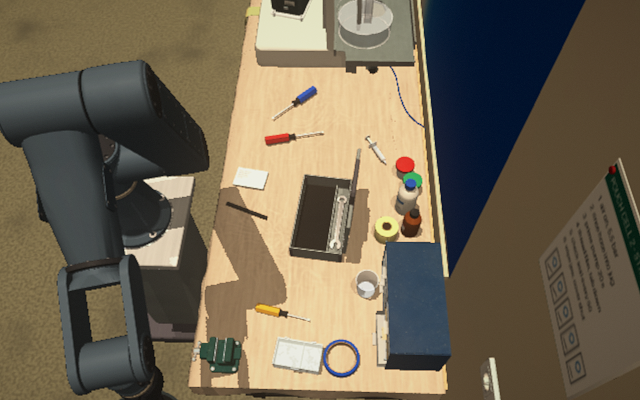

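The top view shows the red (larger) screwdriver at about (218,230), the yellow one at (425,220), the blue look-alike at (165,230), the case at (323,188), and the lid upright with its handle bar at (328,145). Next I measure the red driver and the case.

```bash
python3 - <<'E'
from h import *
for n in('top','side'):
    s=dict(np.load(f'pics/{n}1.npz')); P=pts(s); im=s['image']; hsv=cv2.cvtColor(im,cv2.COLOR_BGR2HSV)
    reg=(P[...,0]>.25)&(P[...,0]<.62)&(P[...,1]>.15)&(P[...,1]<.6)
    m=(((hsv[...,0]<8)|(hsv[...,0]>172))&(hsv[...,1]>150)&(hsv[...,2]>60)&reg)
    v,u=np.nonzero(m); 
    G=np.array([ray(s,a,b,.018) for a,b in zip(u,v)])
    c=G.mean(0); w,V=np.linalg.eigh(np.cov(G[:,:2].T)); ax=V[:,1]*(1 if V[0,1]<0 else -1)
    t=(G[:,:2]-c[:2])@ax; print(n,len(u),'handle c',c.round(4),'axis',ax.round(3),'ext',t.min().round(3),t.max().round(3), 'zmax',P[m][:,2].max())
    # case rim: points z 0.05..0.06 ; lid points
    R=(P[...,0]>.38)&(P[...,0]<.75)&(P[...,1]>-.2)&(P[...,1]<.25)
    m=R&(P[...,2]>.047)&(P[...,2]<.062); Q=P[m]; 
    r=cv2.minAreaRect(Q[:,:2].astype(np.float32)); print('rim',len(Q),r, cv2.boxPoints(r).round(4).tolist())
    m=R&(P[...,2]>.09)&(P[...,2]<.3); Q=P[m]; print('lid',len(Q),Q.min(0).round(3),Q.max(0).round(3))
    for a,b in ((.09,.13),(.13,.17),(.17,.21),(.21,.24),(.245,.275)):
        q=Q[(Q[:,2]>a)&(Q[:,2]<b)]
        if len(q)>5: print(a,len(q),np.median(q,0).round(4),q[:,1].min().round(3),q[:,1].max().round(3))
E
python3 - <<'E'
import cv2
a=cv2.imread('pics/top1.png')[120:290,180:400]
cv2.imwrite('pics/crop.png',cv2.resize(a,None,fx=3.5,fy=3.5,interpolation=cv2.INTER_CUBIC))
E
```

```text
top 256 handle c [0.4094 0.3074 0.018 ] axis [-0.976 -0.219] ext -0.041 0.04 zmax 0.03379977479506646
rim 666 ((0.6279235482215881, -0.03348176181316376), (0.3194845914840698, 0.276827335357666), 83.42050170898438) [[0.47209998965263367, -0.17630000412464142], [0.7470999956130981, -0.20800000429153442], [0.7836999893188477, 0.10930000245571136], [0.5087000131607056, 0.14110000431537628]]
lid 1786 [ 0.633 -0.199  0.09 ] [0.75  0.121 0.268]
0.09 366 [ 0.6518 -0.0402  0.1107] -0.199 0.12
0.13 396 [ 0.6528 -0.0312  0.1497] -0.199 0.121
0.17 357 [ 0.6522 -0.004   0.1906] -0.134 0.121
0.21 409 [ 0.6569 -0.009   0.2141] -0.135 0.12
0.245 251 [ 0.6596 -0.0083  0.263 ] -0.067 0.052
side 190 handle c [0.4084 0.304  0.018 ] axis [-0.975 -0.222] ext -0.04 0.04 zmax 0.03187849814279975
rim 653 ((0.6265650391578674, -0.033388927578926086), (0.3171602785587311, 0.27378061413764954), 83.31842041015625) [[0.4722000062465668, -0.17499999701976776], [0.7440999746322632, -0.20679999887943268], [0.781000018119812, 0.10819999873638153], [0.5091000199317932, 0.14000000059604645]]
lid 536 [ 0.635 -0.198  0.091] [0.75  0.116 0.269]
0.09 79 [ 0.7455 -0.1448  0.1053] -0.197 0.107
0.13 70 [ 0.6591 -0.1416  0.1494] -0.198 0.075
0.17 68 [ 0.6458 -0.1295  0.2011] -0.142 0.116
0.21 134 [ 0.6503 -0.081   0.2139] -0.142 0.115
0.245 180 [ 0.659  -0.0237  0.2616] -0.074 0.045
```

View pics/crop.png

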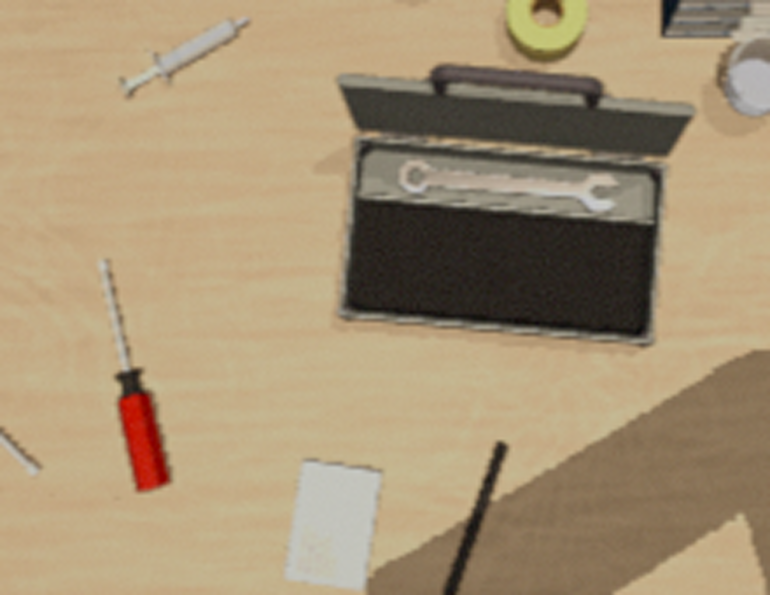

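The crop shows the case's outer rim corners at about (340,318), (650,343), (663,165) and (358,140). The screwdriver tip is at (103,262).

Run:
```python
from h import *
s=dict(np.load('pics/top1.npz'))
C=lambda x,y,h: ray(s,180+(x+.5)/3.5-.5,120+(y+.5)/3.5-.5,h)
K=np.array([C(*p,.056) for p in((340,318),(650,343),(663,165),(358,140))]); print(K.round(4))
print('centre',K.mean(0), 'angles',[np.arctan2(-(b-a)[0],(b-a)[1])if 0 else np.arctan2((a-b)[0]*-1,(a-b)[1]).round(3) for a,b in((K[0],K[1]),(K[3],K[2]))], np.linalg.norm(K[0]-K[1]),np.linalg.norm(K[0]-K[3]))
print('tip',C(103,262,.013))
P=pts(s);L=[]
R=(P[...,0]>.6)&(P[...,0]<.75)&(P[...,1]>-.1)&(P[...,1]<.1)&(P[...,2]>.245)&(P[...,2]<.28)
v,u=np.nonzero(R); print('bar px',u.min(),u.max(),v.min(),v.max())
G=P[R]; print(np.c_[u[::12],v[::12],G[::12].round(4)])
```

```text
[[ 0.5067  0.1364  0.056 ]
 [ 0.4802 -0.1166  0.056 ]
 [ 0.6266 -0.1322  0.056 ]
 [ 0.6536  0.1192  0.056 ]]
centre [0.56677354 0.00169313 0.056     ] angles [np.float64(-0.104), np.float64(-0.107)] 0.25443334333805845 0.14786491277033725
tip [0.56105771 0.34190163 0.013     ]
bar px 302 351 138 147
[[ 3.060e+02  1.380e+02  6.716e-01  4.200e-02  2.599e-01]
 [ 3.120e+02  1.390e+02  6.676e-01  2.750e-02  2.652e-01]
 [ 3.050e+02  1.400e+02  6.659e-01  4.440e-02  2.639e-01]
 [ 3.170e+02  1.400e+02  6.653e-01  1.560e-02  2.632e-01]
 [ 3.290e+02  1.400e+02  6.652e-01 -1.340e-02  2.602e-01]
 [ 3.110e+02  1.410e+02  6.634e-01  3.010e-02  2.622e-01]
 [ 3.230e+02  1.410e+02  6.616e-01  1.200e-03  2.679e-01]
 [ 3.350e+02  1.410e+02  6.616e-01 -2.770e-02  2.641e-01]
 [ 3.060e+02  1.420e+02  6.615e-01  4.220e-02  2.610e-01]
 [ 3.180e+02  1.420e+02  6.602e-01  1.330e-02  2.642e-01]
 [ 3.300e+02  1.420e+02  6.595e-01 -1.560e-02  2.641e-01]
 [ 3.420e+02  1.420e+02  6.583e-01 -4.430e-02  2.665e-01]
 [ 3.090e+02  1.430e+02  6.593e-01  3.510e-02  2.592e-01]
 [ 3.210e+02  1.430e+02  6.579e-01  6.100e-03  2.623e-01]
 [ 3.330e+02  1.430e+02  6.573e-01 -2.280e-02  2.622e-01]
 [ 3.450e+02  1.430e+02  6.568e-01 -5.170e-02  2.611e-01]
 [ 3.250e+02  1.440e+02  6.555e-01 -3.500e-03  2.614e-01]
 [ 3.370e+02  1.440e+02  6.539e-01 -3.220e-02  2.657e-01]
 [ 3.490e+02  1.440e+02  6.535e-01 -6.110e-02  2.642e-01]
 [ 3.410e+02  1.450e+02  6.522e-01 -4.200e-02  2.605e-01]
 [ 3.440e+02  1.460e+02  6.500e-01 -4.930e-02  2.588e-01]]
```

```bash
cat >> h.py <<'E'
from scipy.spatial.transform import Rotation as Rn
def to(x,y,z,psi=None):
    s=sense(); R=Rn.from_quat(s['tool_rot']).as_matrix(); p=np.array(s['tcp_pos'])
    ps=np.arctan2(R[1,0],R[0,0]); d=R.T@(np.array([x,y,z])-p)*1000
    t=0 if psi is None else np.degrees(-(psi-ps)); print('shift',d.round(1),'turn',round(t,1),'dist',round(np.linalg.norm(d)))
E
python3 -c "
from h import *
to(.47,-.15,.40,.224)"
```

```text
shift [ 367.6 -295.8    4.5] turn 11.3 dist 472
```

Emit:
servo_tool(
  rows=[
    [[368,-296,5],5,1],
    [[368,-296,5],11.3,1],
    [[368,-296,5],11.3,1],
    [[368,-296,5],11.3,1],
    [[368,-296,5],11.3,1],
    [[368,-296,5],11.3,1],
    [[368,-296,5],11.3,1],
    [[368,-296,5],11.3,1],
  ],
)

```text
t: 0.9
tcp_pos: [0.4377, -0.2123, 0.4001]
tool_rot: [0.994, 0.111, -0.0, -0.001]
force: [1.1, -0.3, 0.0]
finger_gap: 1.004
```

```bash
python3 -c "
from h import *
to(.409,.306,.35,.224)"
```

```text
shift [  86.7 -511.7   51.3] turn -0.1 dist 522
```

Emit:
servo_tool(
  rows=[
    [[87,-512,51],0,1],
    [[87,-512,51],0,1],
    [[87,-512,51],0,1],
    [[87,-512,51],0,1],
    [[87,-512,51],0,1],
    [[87,-512,51],0,1],
    [[87,-512,51],0,1],
    [[87,-512,51],0,1],
  ],
)

```text
t: 1.7
tcp_pos: [0.4153, 0.1853, 0.3619]
tool_rot: [0.994, 0.111, -0.0, -0.001]
force: [1.0, 0.4, 0.7]
finger_gap: 1.003
```

Emit:
servo_tool(
  rows=[
    [[22,-125,12],0,1],
    [[22,-125,12],0,1],
    [[22,-125,12],0,1],
    [[22,-125,12],0,1],
  ],
)

```text
t: 2.1
tcp_pos: [0.4084, 0.3154, 0.3495]
tool_rot: [0.993, 0.114, -0.0, -0.002]
force: [-0.4, -0.0, -0.0]
finger_gap: 1.001
```

```bash
python3 -c "
from h import *
s=save('wrist','w1.png')
to(.409,.306,.168,.224)
P=pts(s);hsv=cv2.cvtColor(s['image'],cv2.COLOR_BGR2HSV)
m=(((hsv[...,0]<8)|(hsv[...,0]>172))&(hsv[...,1]>150)&(hsv[...,2]>60)).astype(np.uint8)
n,l,st,c=cv2.connectedComponentsWithStats(m);k=1+st[1:,4].argmax();print(st[k])
v,u=np.nonzero(l==k);r=cv2.minAreaRect(np.c_[u,v].astype(np.float32));b=cv2.boxPoints(r)
B=np.array([ray(s,*p,.015) for p in b]);print(B.round(4).tolist(),B.mean(0));print(np.median(P[l==k],0),P[l==k][:,2].max())
"
```

```text
shift [ -1.    8.  181.5] turn 0.2 dist 182
[ 308  140   33   87 2687]
[[0.4427, 0.3302, 0.015], [0.4492, 0.3025, 0.015], [0.3699, 0.2823, 0.015], [0.363, 0.3122, 0.015]] [0.40618517 0.30678212 0.015     ]
[0.41057407 0.30850414 0.02502646] 0.31854333371837484
```

View pics/w1.png

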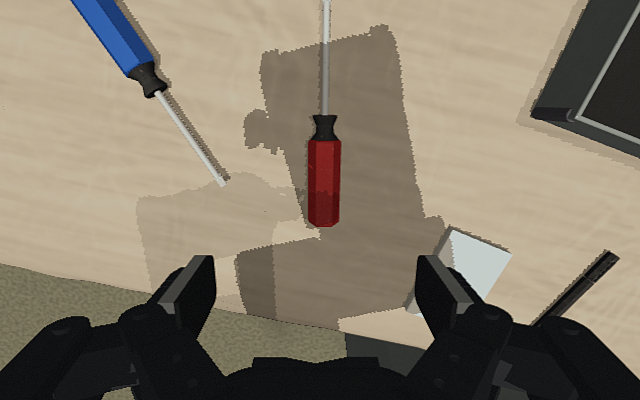

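Emit:
servo_tool(
  rows=[
    [[-1,7,45],0.2,0.7],
    [[-1,7,90],0.2,0.5],
    [[-1,7,130],0.2,0.5],
    [[-1,7,160],0.2,0.5],
    [[-1,7,172],0.2,0.5],
    [[-1,7,172],0.2,0.5],
  ],
)

```text
t: 2.75
tcp_pos: [0.4086, 0.3058, 0.1763]
tool_rot: [0.994, 0.111, -0.002, -0.0]
force: [0.1, -0.8, -0.0]
finger_gap: 0.753
```

Emit:
servo_tool(
  rows=[
    [[0,0,0],0,-0.2],
    [[0,0,0],0,-1],
    [[0,0,0],0,-1],
    [[0,0,0],0,-1],
    [[0,0,0],0,-1],
    [[0,0,0],0,-1],
    [[0,0,0],0,-1],
  ],
  force=50,
)

```text
t: 3.45
tcp_pos: [0.4092, 0.3059, 0.1782]
tool_rot: [0.994, 0.111, -0.001, -0.001]
force: [0.1, -2.4, 6.8]
finger_gap: 0.321
```

Emit:
servo_tool(
  rows=[
    [[0,0,-20],0,-1],
    [[0,0,-60],0,-1],
    [[0,0,-100],0,-1],
    [[0,0,-120],0,-1],
    [[0,0,-120],0,-1],
  ],
)

```text
t: 3.95
tcp_pos: [0.4101, 0.3063, 0.3019]
tool_rot: [0.994, 0.111, 0.003, -0.002]
force: [0.8, 1.2, -1.8]
finger_gap: 0.321
```

```bash
python3 -c "
from h import *
to(.5393,-.0554,.297,1.466)
save('wrist','w2.png')"
```

```text
shift [ 46.1 381.4   4. ] turn -71.2 dist 384
```

View pics/w2.png

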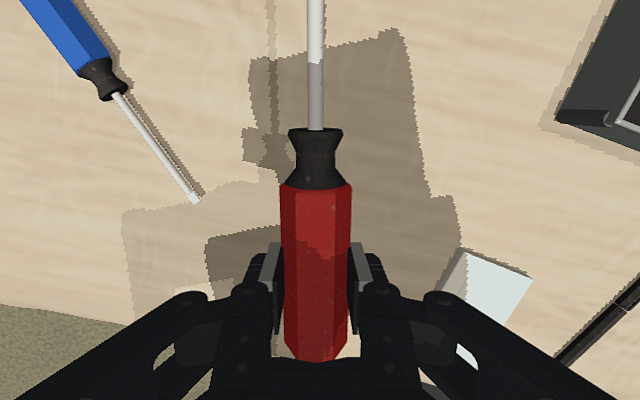

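Emit:
servo_tool(
  rows=[
    [[5,40,4],-8.5,-1],
    [[11,90,4],-17,-1],
    [[17,140,4],-25.5,-1],
    [[23,190,4],-34,-1],
    [[29,240,4],-42.5,-1],
    [[35,290,4],-51,-1],
    [[41,340,4],-59.5,-1],
    [[46,381,4],-68,-1],
  ],
)

```text
t: 4.8
tcp_pos: [0.5272, -0.0255, 0.2937]
tool_rot: [0.794, 0.607, 0.001, -0.002]
force: [1.1, 0.5, -1.2]
finger_gap: 0.321
```

Emit:
servo_tool(
  rows=[
    [[0,0,0],-5,-1],
    [[0,0,0],-5,-1],
  ],
)

```text
t: 5.0
tcp_pos: [0.5268, -0.027, 0.2919]
tool_rot: [0.768, 0.64, -0.0, -0.003]
force: [-0.2, 0.3, -1.6]
finger_gap: 0.311
```

```bash
python3 -c "
from h import *
to(.5393,-.0554,.24,1.466)
save('top','top2.png')
a=cv2.imread('pics/top2.png')[100:300,180:400]
cv2.imwrite('pics/top2c.png',cv2.resize(a,None,fx=3,fy=3,interpolation=cv2.INTER_CUBIC))"
```

```text
shift [-25.9  17.7  51.7] turn -4.4 dist 60
```

View pics/top2c.png

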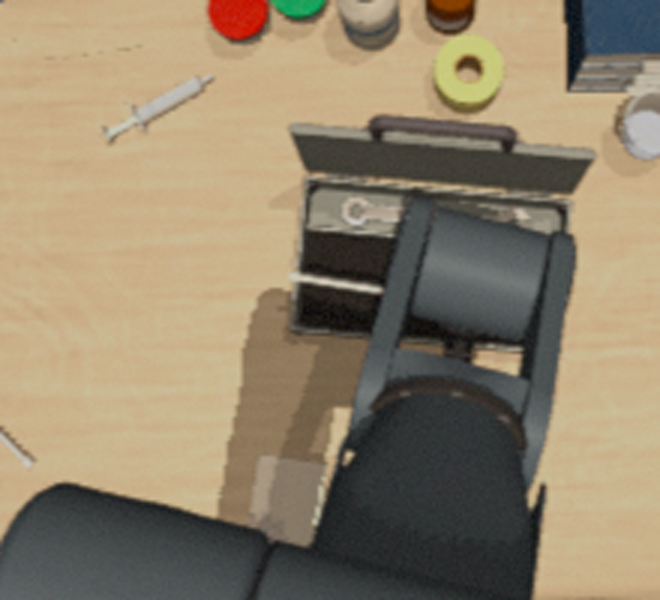

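Emit:
servo_tool(
  rows=[
    [[-14,9,0],-4.4,-1],
    [[-26,18,0],-4.4,-1],
    [[-26,18,20],-4.4,-1],
    [[-26,18,45],-4.4,-1],
    [[-26,18,52],-4.4,-1],
    [[-26,18,52],-4.4,-1],
  ],
)

```text
t: 5.65
tcp_pos: [0.5386, -0.0537, 0.2387]
tool_rot: [0.743, 0.669, -0.001, -0.005]
force: [-0.1, 0.5, -0.6]
finger_gap: 0.318
```

```bash
python3 -c "
from h import *
to(.5393,-.0554,.186,1.466)
s=save('top','top3.png')
P=pts(s);R=(P[...,2]>.05)&(P[...,2]<.11)&(P[...,1]>.03)&(P[...,1]<.2)&(P[...,0]>.50)&(P[...,0]<.6)&(s['image'].min(-1)>110)
print(P[R][::6].round(3))"
```

```text
shift [-1.9  1.4 52.6] turn -0.0 dist 53
[[0.597 0.128 0.058]
 [0.552 0.102 0.074]
 [0.551 0.082 0.079]
 [0.551 0.065 0.078]
 [0.548 0.054 0.076]]
```

Emit:
servo_tool(
  rows=[
    [[-2,1,15],0,-1],
    [[-2,1,30],0,-1],
    [[-2,1,42],0,-1],
    [[-2,1,50],0,-1],
    [[-2,1,54],0,-1],
    [[-2,1,54],0,-1],
  ],
)

```text
t: 6.3
tcp_pos: [0.5394, -0.0557, 0.1851]
tool_rot: [0.743, 0.669, -0.001, -0.004]
force: [0.4, 0.8, -0.8]
finger_gap: 0.316
```

Emit:
servo_tool(
  rows=[
    [[0,0,0],0,-0.2],
    [[0,0,0],0,0],
    [[0,0,0],0,0.1],
    [[0,0,0],0,0.1],
    [[0,0,0],0,0.1],
    [[0,0,0],0,0.1],
  ],
)

```text
t: 6.9
tcp_pos: [0.5395, -0.0557, 0.1852]
tool_rot: [0.743, 0.669, -0.0, -0.004]
force: [-0.1, 0.5, -0.2]
finger_gap: 0.55
```

Emit:
servo_tool(
  rows=[
    [[0,0,-15],0,0.1],
    [[0,0,-40],0,0.1],
    [[0,0,-90],0,0.1],
    [[0,0,-140],0,0.1],
    [[0,0,-190],0,0.1],
    [[0,0,-220],0,0.1],
  ],
)

```text
t: 7.5
tcp_pos: [0.5412, -0.057, 0.4093]
tool_rot: [0.743, 0.669, 0.001, -0.002]
force: [1.0, -0.6, -0.2]
finger_gap: 0.549
```

```bash
python3 -c "
from h import *
print(sense()['tcp_pos'],sense()['q'].round(3))
s=save('wrist','w3.png'); save('side','side3.png')
a=cv2.imread('pics/side3.png')[120:300,220:460]
b=cv2.resize(a,(533,400),interpolation=cv2.INTER_CUBIC)
c=cv2.resize(s['image'],(533,333)); b=b[:,:533]
cv2.imwrite('pics/c3.png',np.vstack([b[:267*1],c]) if 0 else np.vstack([cv2.resize(a,(356,267)),cv2.resize(s['image'],(356,222))]))"
```

```text
[ 0.54119521 -0.05703823  0.40934241] [-0.311  0.413  1.63   0.004  1.1   -0.208]
```

View pics/c3.png

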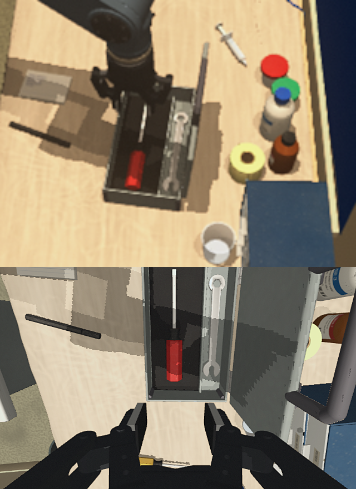

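The side and wrist views show the red driver lying in the front bay, well clear of the divider and walls. The lid is still open. Next is the bar.

```bash
python3 -c "
from h import *
s=save('top','top4.png');P=pts(s)
R=(P[...,0]>.6)&(P[...,0]<.75)&(P[...,1]>-.08)&(P[...,1]<.08)&(P[...,2]>.245)&(P[...,2]<.275)
print(R.sum(),np.median(P[R],0)); to(.541,-.057,.50,1.466); to(.659,-.010,.50,1.466)"
```

```text
252 [ 0.65938227 -0.00719795  0.26290193]
shift [  0.4  -0.3 -92.3] turn -0.0 dist 92
shift [ 59.5 112.1 -92.2] turn -0.0 dist 157
```

Emit:
servo_tool(
  rows=[
    [[0,0,-45],0,0.3],
    [[0,0,-90],0,0.4],
    [[10,15,-92],0,0.4],
    [[30,50,-92],0,0.4],
    [[50,95,-92],0,0.4],
    [[60,112,-92],0,0.4],
    [[60,112,-92],0,0.4],
    [[60,112,-92],0,0.4],
  ],
)

```text
t: 8.45
tcp_pos: [0.6586, -0.0094, 0.497]
tool_rot: [0.743, 0.669, -0.001, -0.004]
force: [-1.0, -0.1, 0.6]
finger_gap: 0.7
```

```bash
python3 -c "
from h import *
s=save('wrist','w4.png'); to(.659,-.010,.413,1.466)"
```

```text
shift [-0.6  1.4 84.7] turn -0.0 dist 85
```

View pics/w4.png

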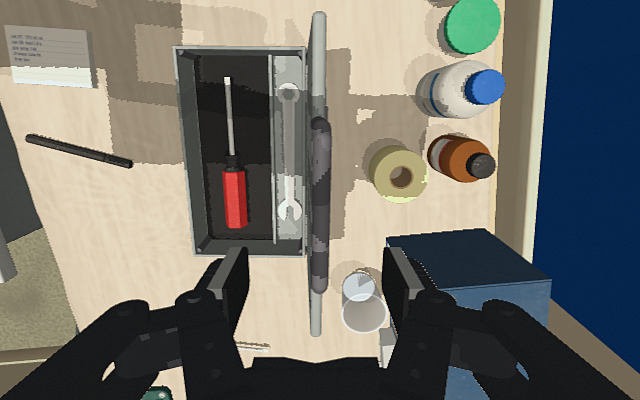

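The bar is at column 320, midway between the pads at about 240 and 395. The driver lies straight in the bay. I'll descend and close lightly.

Emit:
servo_tool(
  rows=[
    [[-1,1,30],0,0.4],
    [[-1,1,60],0,0.4],
    [[-1,1,78],0,0.4],
    [[-1,1,85],0,0.4],
    [[-1,1,85],0,0.4],
  ],
)

```text
t: 9.0
tcp_pos: [0.6576, -0.0108, 0.4118]
tool_rot: [0.743, 0.669, -0.002, -0.005]
force: [0.0, 0.3, 0.9]
finger_gap: 0.705
```

Emit:
servo_tool(
  rows=[
    [[0,0,0],0,0],
    [[0,0,0],0,-0.3],
    [[0,0,0],0,-0.5],
    [[0,0,0],0,-0.7],
    [[0,0,0],0,-1],
    [[0,0,0],0,-1],
    [[0,0,0],0,-1],
    [[0,0,0],0,-1],
  ],
  force=35,
)

```text
t: 9.8
tcp_pos: [0.6581, -0.0109, 0.413]
tool_rot: [0.743, 0.669, -0.001, -0.003]
force: [2.1, -0.5, 6.2]
finger_gap: 0.122
```

```bash
cat >> h.py <<'E'
H=np.array([.6455,-.0063,.058]);cx=np.array([.9945,-.1048,0])
def arc(qs,off=.1553):
    s=sense(); R=Rn.from_quat(s['tool_rot']).as_matrix(); p=np.array(s['tcp_pos'])
    for q in qs:
        b=H+cx*(-.2*np.cos(q)+.003*np.sin(q))+np.array([0,0,.2*np.sin(q)+.003*np.cos(q)+off])
        print(round(q,3),(R.T@(b-p)*1000).round(1))
E
python3 -c "
from h import *
arc([1.62,1.58,1.54,1.49,1.44,1.39,1.34,1.29,1.24]); print('force',sense()['force'])"
```

```text
1.62 [ 3.3 -0.2  0.1]
1.58 [ 3.2 -8.2 -0.2]
1.54 [  3.2 -16.2  -0.1]
1.49 [  3.2 -26.2   0.3]
1.44 [  3.2 -36.2   1.3]
1.39 [  3.2 -46.1   2.7]
1.34 [  3.2 -55.9   4.7]
1.29 [  3.2 -65.6   7.1]
1.24 [  3.2 -75.1  10.1]
force [ 2.12095227 -0.54092969  6.15672421]
```

Drop the x offset (along the bar, irrelevant).

Emit:
servo_tool(
  rows=[
    [[0,-8,0],0,-1],
    [[0,-16,0],0,-1],
    [[0,-26,0.5],0,-1],
    [[0,-36,1.5],0,-1],
    [[0,-46,3],0,-1],
    [[0,-56,5],0,-1],
    [[0,-65.5,7],0,-1],
    [[0,-75,10],0,-1],
  ],
)

```text
t: 10.6
tcp_pos: [0.5824, -0.0025, 0.4029]
tool_rot: [0.744, 0.669, -0.001, -0.004]
force: [-1.8, 3.5, 6.3]
finger_gap: 0.121
```

```bash
python3 -c "
from h import *
arc([1.24,1.19,1.14,1.09,1.04,.99,.94,.89,.84]); print('force',sense()['force'],sense()['finger_gap'])"
```

```text
1.24 [ 2.8  1.  -0.6]
1.19 [ 2.8 -8.4  2.9]
1.14 [  2.8 -17.6   6.7]
1.09 [  2.8 -26.6  11.1]
1.04 [  2.7 -35.4  15.8]
0.99 [  2.7 -43.9  21.1]
0.94 [  2.7 -52.2  26.7]
0.89 [  2.6 -60.1  32.7]
0.84 [  2.6 -67.8  39.1]
force [-1.81143888  3.45667604  6.31117473] 0.12068976227042173
```

Emit:
servo_tool(
  rows=[
    [[0,-8.5,3],0,-1],
    [[0,-17.5,7],0,-1],
    [[0,-26.5,11],0,-1],
    [[0,-35.5,16],0,-1],
    [[0,-44,21],0,-1],
    [[0,-52,26.5],0,-1],
    [[0,-60,32.5],0,-1],
    [[0,-68,39],0,-1],
  ],
  force=40,
)

```text
t: 11.4
tcp_pos: [0.514, 0.0051, 0.3639]
tool_rot: [0.744, 0.669, -0.0, -0.004]
force: [3.9, 4.3, -4.7]
finger_gap: 0.119
```

```bash
python3 -c "
from h import *
arc([.84,.79,.74,.69,.64,.59,.54,.49,.44]); print('force',sense()['force'],sense()['finger_gap'])
s=save('side','side5.png'); cv2.imwrite('pics/s5.png',cv2.resize(s['image'][100:300,200:460],None,fx=2,fy=2))"
```

```text
0.84 [ 2.4  0.7 -0.4]
0.79 [ 2.4 -6.6  6.4]
0.74 [  2.3 -13.6  13.6]
0.69 [  2.3 -20.2  21.1]
0.64 [  2.2 -26.5  28.9]
0.59 [  2.2 -32.3  37. ]
0.54 [  2.1 -37.7  45.4]
0.49 [  2.1 -42.7  54.1]
0.44 [  2.  -47.3  63. ]
force [ 3.8660136   4.29336097 -4.69728012] 0.1193974354106203
```

View pics/s5.png

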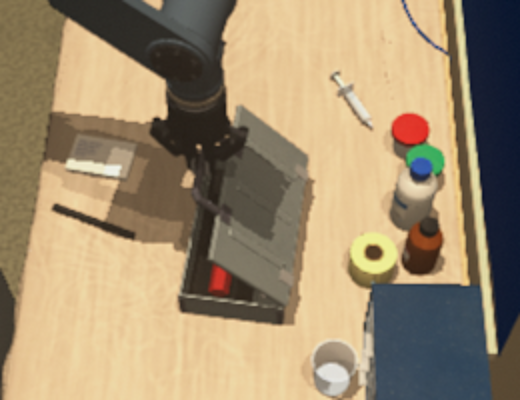

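The lid is about half down, with the bar between the pads at roughly (205,170). I'll continue a bit more slowly.

Emit:
servo_tool(
  rows=[
    [[0,-6.5,6.5],0,-1],
    [[0,-13.5,13.5],0,-1],
    [[0,-20,21],0,-1],
    [[0,-26.5,29],0,-1],
    [[0,-32,37],0,-1],
    [[0,-37.5,45.5],0,-1],
    [[0,-42.5,54],0,-1],
    [[0,-47,63],0,-1],
  ],
)

```text
t: 12.25
tcp_pos: [0.466, 0.0106, 0.2997]
tool_rot: [0.744, 0.669, 0.0, -0.004]
force: [2.9, 4.9, -1.2]
finger_gap: 0.121
```

```bash
python3 -c "
from h import *
arc([.44,.4,.36,.32,.28,.24,.2,.16,.12]); print('force',sense()['force'],sense()['finger_gap'])"
```

```text
0.44 [ 2.   0.5 -1.5]
0.4 [ 2.  -2.8  5.8]
0.36 [ 1.9 -5.8 13.2]
0.32 [ 1.9 -8.6 20.7]
0.28 [  1.8 -11.   28.3]
0.24 [  1.8 -13.1  36. ]
0.2 [  1.7 -15.   43.8]
0.16 [  1.7 -16.5  51.7]
0.12 [  1.7 -17.7  59.6]
force [ 2.940279    4.91804593 -1.15641252] 0.12122954716337649
```

Emit:
servo_tool(
  rows=[
    [[0,-3,6],0,-1],
    [[0,-6,13],0,-1],
    [[0,-8.5,20.5],0,-1],
    [[0,-11,28],0,-1],
    [[0,-13,36],0,-1],
    [[0,-15,44],0,-1],
    [[0,-16.5,51.5],0,-1],
    [[0,-17.5,59.5],0,-1],
  ],
)

```text
t: 13.05
tcp_pos: [0.4492, 0.0126, 0.2402]
tool_rot: [0.744, 0.669, 0.001, -0.002]
force: [5.0, 5.7, -0.0]
finger_gap: 0.118
```

```bash
python3 -c "
from h import *
arc([.12,.08,.04,0]); print('force',sense()['force'],sense()['finger_gap'])"
```

```text
0.12 [ 1.7 -1.  -0. ]
0.08 [ 1.7 -1.9  7.9]
0.04 [ 1.7 -2.5 15.9]
0 [ 1.6 -2.8 23.9]
force [ 4.95218322  5.67948287 -0.03443854] 0.11847057583218211
```

Emit:
servo_tool(
  rows=[
    [[0,-1,5],0,-1],
    [[0,-1.5,10],0,-1],
    [[0,-2,14],0,-1],
    [[0,-2.5,17],0,-1],
    [[0,-2.5,20],0,-1],
    [[0,-2.5,22],0,-1],
    [[0,-2.5,23],0,-1],
    [[0,-2.5,24],0,-1],
  ],
)

```text
t: 13.85
tcp_pos: [0.4471, 0.0126, 0.2199]
tool_rot: [0.743, 0.669, 0.003, 0.001]
force: [-2.3, 1.9, 48.2]
finger_gap: 0.122
```

```bash
python3 -c "
from h import *
print(sense()['force'],sense()['tcp_pos'])
s=save('top','top6.png');P=pts(s)
o=np.array([.567,.002]);cy=np.array([.1048,.9945]);d=P[...,:2]-o;X=d@cx[:2];Y=d@cy
for a in range(-70,80,20):
    m=(abs(X-a/1000)<.01)&(Y>.085)&(Y<.12)
    print(a,m.sum(),np.median(P[m][:,2]).round(4))"
```

```text
[-2.33939073  1.86801835 48.22936366] [0.44714408 0.01255039 0.21991143]
-70 90 0.0651
-50 88 0.0673
-30 82 0.0667
-10 87 0.0669
10 84 0.0671
30 87 0.0674
50 85 0.0679
70 83 0.0677
```

Force is 48 N and the lid top is level at about 67 mm, so the lid is closed. Ease off, open narrowly, and lift.

Emit:
servo_tool(
  rows=[
    [[0,0,-1],0,-1],
    [[0,0,-1],0,-0.5],
    [[0,0,-1],0,-0.4],
    [[0,0,-1],0,-0.4],
    [[0,0,-1],0,-0.4],
  ],
)

```text
t: 14.4
tcp_pos: [0.4467, 0.0124, 0.2204]
tool_rot: [0.743, 0.669, 0.002, 0.0]
force: [-0.9, 0.3, -1.1]
finger_gap: 0.302
```

Emit:
servo_tool(
  rows=[
    [[0,0,-8],0,-0.4],
    [[0,0,-18],0,-0.4],
    [[0,0,-30],0,-0.4],
    [[0,0,-60],0,-0.4],
    [[0,0,-100],0,-0.4],
    [[0,0,-140],0,-0.4],
    [[0,0,-150],0,-0.4],
    [[0,0,-150],0,-0.4],
  ],
)

```text
t: 15.2
tcp_pos: [0.4463, 0.0121, 0.3726]
tool_rot: [0.743, 0.669, 0.004, 0.003]
force: [0.5, -0.1, -0.6]
finger_gap: 0.302
```

```bash
python3 -c "
from h import *
print(sense()['force'],sense()['t'])
s=save('top','top7.png');P=pts(s)
o=np.array([.567,.002]);cy=np.array([.1048,.9945]);d=P[...,:2]-o;X=d@cx[:2];Y=d@cy
for a in range(-70,80,20):
    m=(abs(X-a/1000)<.01)&(Y>.085)&(Y<.12)
    print(a,m.sum(),np.median(P[m][:,2]).round(4))
t=save('side','side7.png');cv2.imwrite('pics/s7.png',cv2.resize(t['image'][100:340,190:460],None,fx=2,fy=2))"
```

```text
[ 0.45117844 -0.14997477 -0.58512414] 15.2
-70 82 0.0652
-50 85 0.0669
-30 83 0.0676
-10 88 0.0672
10 84 0.0671
30 85 0.0668
50 87 0.067
70 81 0.0676
```

View pics/s7.png

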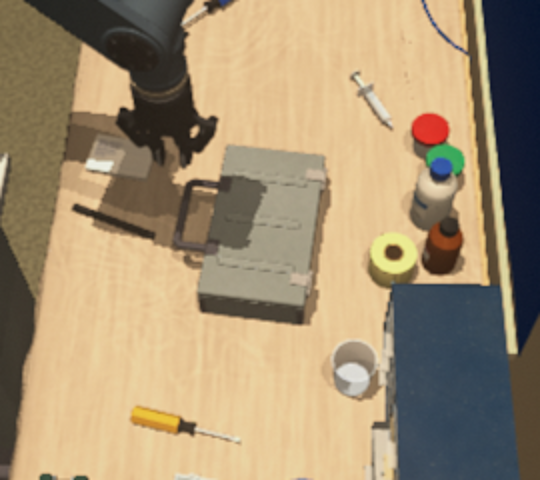

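The lid is closed and level, the gripper is clear of it, and the yellow driver, tape and beaker haven't moved.

```bash
python3 -c "
from h import *
print(sign_off())"
```

```text
the job is handed in; nothing more can be done
None
```

The larger (red) screwdriver is in the case's front bay and the lid is closed. I handed the job in at about 15 s of the 58 s allowed; the sign-off gives no verdict.

- **Screwdriver:** I laid it flat and let go while the lid was still upright. The side and wrist views showed it clear of the walls and divider. I could not see it again once the lid was shut.
- **Lid:** I held the handle bar all the way down, moving at about 0.5 rad/s or slower by command. I did not read the lid's speed directly. The arm pressed down with about 48 N when the lid seated, below the 120 N wrist limit.
- **Last checks:** The depth picture shows the lid top level at about 67 mm from hinge to front edge, which matches closed. The gripper was about 150 mm above it and the force reading was close to zero.
- **Other items:** The yellow screwdriver, tape and beaker looked unmoved in the last side view. I judged this by eye and did not measure it.

No check failed or disagreed.

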